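Seat the vials and pass the rack under the autoloader's height bar

TASK

Get this vial rack ready for the autoloader. Some vials are not fully down: press every vial straight down until it bottoms in the rack, gently so that no glass cracks, then slide the rack along its lane under the height bar, without forcing it or lifting it out, until its leading end rests fully against the end stop. Leave everything else on the bench where it is and take the hand away.

Things in the scene. Friction and masses are not known exactly. Their poses are not given: they have to be found in the camera images.
- loader: Bench autoloader, fixed: black bed, top 8 mm above the bench, with a lane 44 mm wide between aluminium rails (8 mm thick, 18 mm above the bed), ending at a white housing (230 mm wide, 180 high). Origin on the bench below the end stop's face; +y along the lane, away from the housing, z up. Racks go towards -y; lane from y = 0 to 400 mm, housing at y below -33 mm.
- bridge: Height-limit bar: fixed steel bar across the lane, 96 mm long, 8 mm deep along the lane, 10 mm thick, on two posts 12 mm wide, 42 mm either side of the lane's middle. Origin in the middle of its underside, 62 mm above the bed, 138 mm from the stop's face; axes as the loader's. Not to be struck or leaned on with more than 20 N.
- stop: End stop, fixed: rubber face 34 mm wide, up to 29 mm above the bed, across the closed end of the lane. Origin on the bed in the middle of the face that the rack's leading end meets; axes as the loader's. Not to be pressed with more than 25 N.
- rack: Grey rack in the lane before the bar, 186 mm long (y), 40 wide, deck 36 high, 0.3 to 0.5 kg, slides under 1 to 4 N. Origin: centre of underside. Leading face y = -93 mm, trailing face +93. Upright end plate at the trailing end to push or hold: y = +83 to +91 mm, 34 wide, up to 62 mm above the underside. At the stop all vials are past the bar, the plate still before it.
- vial1: Amber glass vial, 16 mm across, white cap 18 mm across, on the rack's middle line 20 mm behind the leading face. Origin: middle of the cap's flat top. Moves only up and down in a rubber ring dragging 4 to 9 N; up to 12 mm proud. Vials differ: fully home the cap's top is 51 to 61 mm above the rack's underside, so only the hard stop at the bottom tells. Cracks above 30 N.
- vial2: Amber glass vial, 16 mm across, white cap 18 mm across, on the rack's middle line 52 mm behind the leading face. Origin: middle of the cap's flat top. Moves only up and down in a rubber ring dragging 4 to 9 N; up to 12 mm proud. Vials differ: fully home the cap's top is 51 to 61 mm above the rack's underside, so only the hard stop at the bottom tells. Cracks above 30 N.
- vial3: Amber glass vial, 16 mm across, white cap 18 mm across, on the rack's middle line 84 mm behind the leading face. Origin: middle of the cap's flat top. Moves only up and down in a rubber ring dragging 4 to 9 N; up to 12 mm proud. Vials differ: fully home the cap's top is 51 to 61 mm above the rack's underside, so only the hard stop at the bottom tells. Cracks above 30 N.
- vial4: Amber glass vial, 16 mm across, white cap 18 mm across, on the rack's middle line 116 mm behind the leading face. Origin: middle of the cap's flat top. Moves only up and down in a rubber ring dragging 4 to 9 N; up to 12 mm proud. Vials differ: fully home the cap's top is 51 to 61 mm above the rack's underside, so only the hard stop at the bottom tells. Cracks above 30 N.
- spare_vial: Bystander: an amber vial with white cap, 16 mm across and 54 mm high, standing on the bench beside the lane. Origin in the centre of its underside.
- marker: Bystander: a marker pen 130 mm long, 13 mm thick, lying on the bench beside the lane along its y axis. Origin under its middle.
- tip_box: Bystander: pipette tip box 86 x 126 x 64 mm with clear lid. Origin in the centre of its underside.
- wash_bottle: Bystander: white wash bottle, 68 mm across, 190 mm high with its spout. Origin in the centre of its underside.
- beaker: Bystander: glass beaker 64 mm across, 85 mm high. Origin in the centre of its underside.
- reagent_jar: Bystander: amber jar 60 mm across, 85 mm high. Origin in the centre of its underside.
- timer: Bystander: flat white bench timer 62 x 62 x 17 mm. Origin in the centre of its underside.

How it is judged:
On the way, in this order (a step that is already met when the one before it is completed fails the run):
1. all four vials are pressed fully home in the rack (within 1.5 mm) (z of vial1 in the frame of rack below 0.0615 m and z of vial2 in the frame of rack below 0.0555 m and z of vial3 in the frame of rack below 0.0585 m and z of vial4 in the frame of rack below 0.0535 m), for 0.2 s.
2. the rack has passed under the height bar and its leading end rests against the end stop (gap under 2.5 mm), the vials still home (all of step 1 and y of rack in the frame of stop below 0.0955 m and angle between rack's own z axis and vertical below 0.03 rad and z of rack in the frame of stop below 0.004 m), for 0.2 s.
At the end, for the whole second after the job is handed in: All four vials are fully home in the rack (within 1.5 mm of bottom), and the rack stands flat and at rest in the lane beyond the height bar with its leading end within 2.5 mm of the end stop's face (all of step 2 and linear speed of rack below 0.01 m/s); the robot touches nothing.
It fails at once if a vial is loaded with more than 30 N (the glass cracks) (contact force between anything else and vial1 above 30 N or contact force between anything else and vial2 above 30 N or contact force between anything else and vial3 above 30 N or contact force between anything else and vial4 above 30 N).
It fails at once if the height bar is struck or leaned on with more than 20 N (contact force between anything else and bridge above 20 N).
It fails at once if the rack is pressed on the end stop with more than 25 N (contact force between anything else and stop above 25 N).
It fails at once if the rack is lifted out of its lane or tipped (z of rack in the frame of loader above 0.023 m or angle between rack's own z axis and vertical above 0.15 rad).
It fails at once if another thing on the bench is shifted by more than 15 mm (distance of any of spare_vial, marker, tip_box, wash_bottle, beaker, reagent_jar, timer from where it was at the start of the episode above 0.015 m).
It also fails if it takes over 72 s, if anything falls off the work surface, if the arm or the gripper's body presses on something with over 40 N, if the wrist force passes 120 N, or if a joint passes its speed limit or range.

ROBOT

A 6-joint arm with a two-finger parallel gripper is mounted at the origin on the work surface. World frame = base frame: x ahead of the robot, y to its left, z up, the work surface at z = 0. Lengths are in m, angles in rad, forces in N, time in s.
With the tool pointing down it reaches from about 0.225 to 0.875 m from the base axis. Payload 3.4 kg.
Tool frame: the origin (TCP) lies midway between the tips of the shut fingers; the grasp point (between the pads) lies behind it (manip.grip_point_offset is the z of the grasp point in the tool frame, in m); z points along the fingers, x is the direction in which the jaws open and shut, and the axes are right-handed (so a half turn about z gives the same grasp; the last joint's range is limited). The gripper opens to 85 mm and grips with 20 to 120 N. Pads are 22 mm wide; open, the fingers measure 114 mm over their backs; the gripper's body (76 mm by 85 mm) begins 54 mm behind the grasp point. The pads swing forward as they close: fully open they stand 13 mm farther back than shut.
Start: joints at [-1.237, 0.276, 1.505, -0, 1.361, -0.121], TCP at [0.253, -0.517, 0.231] pointing down, gripper open.
Joint ranges: [-2.89, 2.89], [-0.75, 2.08], [0.22, 2.7], [-1.18, 4.32], [0.11, 2.71], [-2.7, 2.7]. Speed limits (rad/s): [2.57, 2.57, 3.14, 3.14, 3.14, 3.14].

INTERFACE

Orientations are given as a unit quaternion [w, x, y, z].
In Python, from rig import manip, eyes, recognise, regions_of, mark_of gives the robot as it stands.
- The arm moves only by the shell command python3 -m inch 'ROWS' [FORCE]. ROWS is JSON, a list of rows, each a list of 5 numbers: the gripper command: -1 is shut, 1 is fully open, values between are in proportion, then the shift along the tool's x, y, z in mm, then the turn about the tool's z in degrees. A call has 1 to 20 rows; each row shifts and turns the pose as measured when the row begins, along the tool's axes as they then stand; what a row does not reach is not made up. A row lasts 1/12 s, in which the tool goes at most 41.7 mm and 7.16 degrees, less where a joint would pass 70% of its speed; a pose out of reach is approached as far as the arm can. A call with a gripper value outside its range is refused whole. The fingers move at their own pace and stop on an object; FORCE is the grip in N (left out, the last holds). Time passes only in rows, so rows that do not move let the fingers close. It gives the time, the measured TCP pose, the force and the opening at its end, in the units of the state.
- manip.get_state(): the state, without advancing time (a new reading comes with each control period).
- eyes.get_image(name): name is "scene" or "side" or "wrist"; returns a dict with "frame" (480x640x3 uint8, red, green, blue), "K" (3x3 intrinsics, pixels), "rvec" (rotation vector, rad) and "tvec" (3), from world to camera coordinates, as OpenCV has them; the wrist camera has in their place "mount" (4x4, takes a point from camera to tool coordinates, whose origin is the TCP and whose axes are the tool frame's). Camera axes: x right, y down, z forward; pixel columns grow to the right and rows downward; lengths in m; the calibration is good to about 2 mm. A picture is of the moment at which its call begins: read the wrist's pose just before it. There is no depth.
- manip.sign_off(): hands the job in, once; it reports no verdict.
Trained networks look in a picture, given as the dict that the camera call returned (one of the last four; its "shot" number tells which), for a name from the list of things; names that differ only in an ending like _2 or _b are one class to them, and where a whole thing is asked for, a point or a joint stands for the part that bears it (a point fixed in the world has none). Each returns a list of dicts, best first, with "confidence" (0 to 1); they miss things now and then, are a little off and sometimes report something else, mostly with a low value. They report only what shows in the picture. A call takes as long as a camera call.
- recognise(picture, target): "bbox" ([left, top, width, height] in pixels, round what is visible of it).
- regions_of(picture, target): "mask" (480x640 bool, what is visible of it) and "bbox" ([left, top, width, height] in pixels, round what is visible of it).
- mark_of(picture, target): "point" ([row, column] in pixels: a listed point, or the origin of a listed thing).
The state is a dict: "clock": time; "qpos": joint angles; "qd": joint speeds; "effort": joint torques, N m; "position": TCP position; "ee_rot": TCP orientation; "contact_force": force on the tool from outside, world axes, zero at the start; "moment": the same for the moment, N m; "width": finger opening in m.
Only numpy, scipy, OpenCV 4.12 (cv2) and the standard library are available. Lean on these libraries where they do the work, as an engineer would, in place of code of your own. Each camera call takes 0.05 s, during which the arm holds its last target.

## Working session

There is one attempt and no reset: what is moved stays moved. The work goes in short steps, Python scripts to look and compute and a shell command to move; the robot and the scene stay as the last step left them, time stands still between calls to the robot, and variables do not carry over. Pictures are saved under pics/ and viewed, and the job is handed in when it is done.

```bash
ls; mkdir -p pics
python3 - <<'E'
from rig import manip, eyes
import cv2
print(manip.get_state(), manip.grip_point_offset)
for n in ["scene","side","wrist"]:
    p=eyes.get_image(n); cv2.imwrite(f"pics/{n}0.png",p["frame"][:,:,::-1])
    print(n,{k:p[k] for k in p if k!="frame"})
E
```

```text
pics
{'clock': 0.0, 'qpos': array([-1.23699195e+00,  2.76609600e-01,  1.50616259e+00,  4.80899157e-06,
        1.36066786e+00, -1.20999956e-01]), 'qd': array([ 0.0007763 , -0.00010187, -0.0001681 , -0.00275934, -0.0015007 ,
        0.0014835 ]), 'effort': array([-1.38625066e-03, -4.16786528e+01, -2.45808059e+01, -2.79552760e-04,
        1.11167549e-02, -6.10050421e-06]), 'position': array([ 0.2524114 , -0.51604622,  0.23041963]), 'ee_rot': array([-5.81920771e-04,  8.48317278e-01, -5.29487434e-01, -7.17345752e-04]), 'contact_force': array([-0.358164  ,  0.28172312,  0.14649619]), 'moment': array([ 0.00181323, -0.01405022,  0.01072543]), 'width': 0.08535150996567722} -0.0187
scene {'K': array([[448.59477824,   0.        , 324.66762809],
       [  0.        , 448.59477824, 239.08888121],
       [  0.        ,   0.        ,   1.        ]]), 'rvec': array([ 2.02062291,  1.18837877, -0.52090225]), 'tvec': array([-0.36543587, -0.24454754,  1.0965287 ]), 'shot': 1}
side {'K': array([[435.93255514,   0.        , 320.04200664],
       [  0.        , 435.93255514, 237.51517263],
       [  0.        ,   0.        ,   1.        ]]), 'rvec': array([ 2.27001174, -0.51981756,  0.23302311]), 'tvec': array([-0.45974361,  0.28925922,  0.50494269]), 'shot': 2}
wrist {'K': array([[416.00129388,   0.        , 313.46073423],
       [  0.        , 416.00129388, 241.58032583],
       [  0.        ,   0.        ,   1.        ]]), 'mount': array([[ 9.99999960e-01, -4.08966770e-05, -2.78322799e-04,
        -7.89662507e-04],
       [ 1.15430579e-04,  9.61901926e-01,  2.73394716e-01,
        -6.85574512e-02],
       [ 2.56538301e-04, -2.73394737e-01,  9.61901893e-01,
        -1.42060118e-01],
       [ 0.00000000e+00,  0.00000000e+00,  0.00000000e+00,
         1.00000000e+00]]), 'shot': 3}
```

View pics/scene0.png

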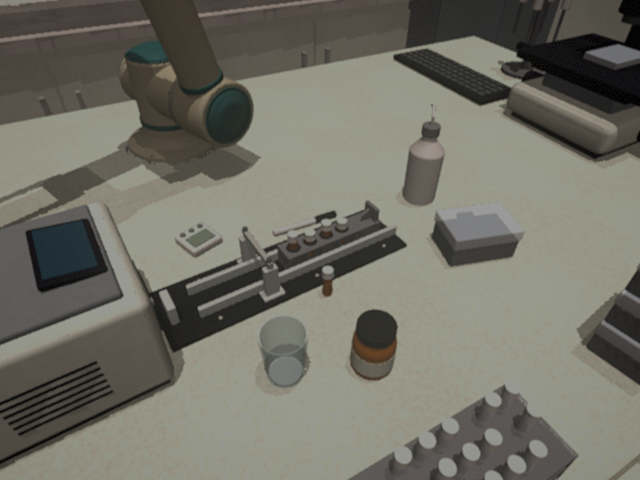

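View pics/side0.png

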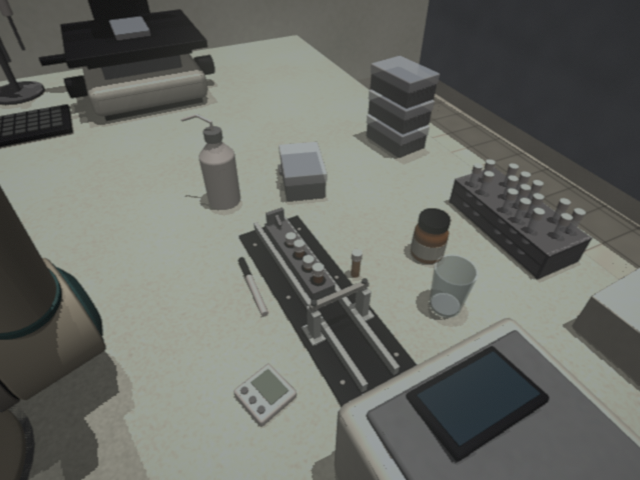

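View pics/wrist0.png

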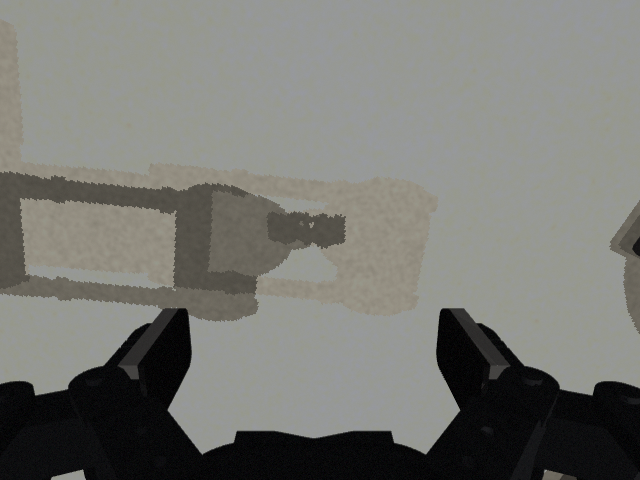

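The scene view shows four capped vials in the rack at about (290-345, 225-250), with the bar at (255, 250) and the stop at (168, 305). The side view shows the caps at (290-318, 238-270) and the bar at (340, 293). Next I'll triangulate these points.

```bash
cat > h.py <<'E'
import numpy as np, cv2
from scipy.spatial.transform import Rotation as R
from rig import manip, eyes, recognise, regions_of, mark_of
def P(p,st=None):
    if "rvec" in p:
        Rm=cv2.Rodrigues(p["rvec"])[0]; return p["K"]@np.c_[Rm,p["tvec"]]
    w,x,y,z=st["ee_rot"]; T=np.eye(4); T[:3,:3]=R.from_quat([x,y,z,w]).as_matrix(); T[:3,3]=st["position"]
    return p["K"]@np.linalg.inv(T@p["mount"])[:3]
def onz(Pm,rc,z):
    u,v=rc[1],rc[0]; A=np.array([Pm[0]-u*Pm[2],Pm[1]-v*Pm[2]])
    s=np.linalg.solve(A[:,:2],-A[:,2]*z-A[:,3]); return s
def tri(P1,a,P2,b):
    X=cv2.triangulatePoints(P1,P2,np.array([[a[1]],[a[0]]],float),np.array([[b[1]],[b[0]]],float)); return (X[:3]/X[3]).ravel()
E
python3 - <<'E'
from h import *
np.set_printoptions(precision=4,suppress=True)
a=eyes.get_image("scene"); b=eyes.get_image("side")
Pa,Pb=P(a),P(b)
for n in ["loader","bridge","stop","rack","vial1","vial2","vial3","vial4","spare_vial","marker","tip_box","wash_bottle","beaker","reagent_jar","timer"]:
    A=mark_of(a,n);B=mark_of(b,n)
    print(n,[(np.round(q["point"],1),round(q["confidence"],2)) for q in A[:4]],[(np.round(q["point"],1),round(q["confidence"],2)) for q in B[:4]])
    if A and B:
        X=tri(Pa,A[0]["point"],Pb,B[0]["point"]); print("   ",X)
E
```

```text
loader [(array([316., 180.]), 0.58), (array([248.2, 470.9]), 0.48)] [(array([399.9, 389.6]), 0.91)]
    [ 0.5457 -0.1439 -0.0032]
bridge [(array([251.5, 251.9]), 0.84)] [(array([295.4, 338.2]), 0.84)]
    [ 0.5369 -0.0117  0.0709]
stop [(array([311.1, 178.4]), 0.59), (array([244.2, 202.6]), 0.37)] []
rack [(array([247.2, 334.5]), 0.88), (array([370.5, 285.9]), 0.57)] [(array([265.3, 295.2]), 0.64)]
    [0.5291 0.1394 0.0018]
vial1 [(array([218.2, 324.3]), 0.76), (array([228.9, 308.9]), 0.72), (array([230.7, 289.2]), 0.62), (array([221.8, 339.4]), 0.52)] [(array([234.3, 289.3]), 0.67), (array([265.6, 318.7]), 0.66), (array([260.4, 309. ]), 0.57), (array([240. , 299.6]), 0.55)]
    [0.5215 0.1272 0.0771]
vial2 [(array([218.2, 324.3]), 0.76), (array([228.9, 308.9]), 0.72), (array([230.7, 289.2]), 0.62), (array([221.8, 339.4]), 0.52)] [(array([234.3, 289.3]), 0.67), (array([265.6, 318.7]), 0.66), (array([260.4, 309. ]), 0.57), (array([240. , 299.6]), 0.55)]
    [0.5215 0.1272 0.0771]
vial3 [(array([218.2, 324.3]), 0.76), (array([228.9, 308.9]), 0.72), (array([230.7, 289.2]), 0.62), (arra
[... 662 characters left out ...]
] [(array([290.6, 251.8]), 0.66), (array([231.7, 291.5]), 0.18)]
    [ 0.442   0.1258 -0.0034]
tip_box [(array([246.5, 471.5]), 0.78)] [(array([183.2, 300. ]), 0.56)]
    [ 0.6401  0.3669 -0.0049]
wash_bottle [(array([200. , 418.1]), 0.72)] [(array([198.3, 223.3]), 0.66), (array([257.2, 311.2]), 0.43)]
    [ 0.4727  0.3794 -0.0059]
beaker [(array([370.1, 283.6]), 0.82)] [(array([304.8, 445.2]), 0.91)]
    [ 0.7115 -0.0478  0.0022]
reagent_jar [(array([361.2, 370.1]), 0.76)] [(array([255.6, 428.3]), 0.9), (array([305.8, 443.5]), 0.7)]
    [ 0.7569  0.0618 -0.0006]
timer [(array([244.5, 200.9]), 0.73), (array([223.8, 302.8]), 0.43)] [(array([395. , 265.9]), 0.73)]
    [ 0.3982 -0.0639 -0.0055]
```

Run:
```python
from h import *
np.set_printoptions(precision=4,suppress=True)
a=eyes.get_image("scene"); b=eyes.get_image("side")
Pa,Pb=P(a),P(b)
A=sorted([q["point"] for q in mark_of(a,"vial1")[:4]],key=lambda q:q[1]); B=sorted([q["point"] for q in mark_of(b,"vial1")[:4]],key=lambda q:-q[1])
X=np.array([tri(Pa,p,Pb,q) for p,q in zip(A,B)]);print(X)
for p,f in ((a,"sc"),(b,"sd")):
    im=p["frame"][:,:,::-1]
    c=im[190:330,140:430] if f=="sc" else im[190:400,230:420]
    k=2.7
    cv2.imwrite(f"pics/{f}_crop.png",cv2.resize(c,None,fx=k,fy=k,interpolation=cv2.INTER_CUBIC))
for n in ["rack","bridge","stop"]:
  for p in (a,b):
    for q in regions_of(p,n)[:1]:
        print(n,q["confidence"],q["bbox"])
```

```text
[[0.5323 0.0537 0.0753]
 [0.5304 0.0892 0.0654]
 [0.5309 0.1208 0.0695]
 [0.5293 0.1538 0.0646]]
rack 0.57 [279.3, 201.2, 102.1, 65.6]
rack 0.58 [263.5, 207.4, 71.3, 92.6]
bridge 0.84 [237.5, 229.0, 36.3, 38.0]
bridge 0.83 [309.0, 278.4, 63.1, 32.5]
stop 0.69 [156.7, 289.0, 24.5, 36.1]
```

View pics/sc_crop.png

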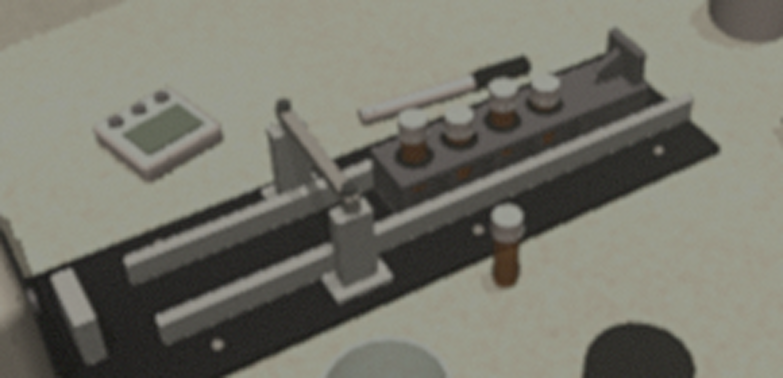

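View pics/sd_crop.png

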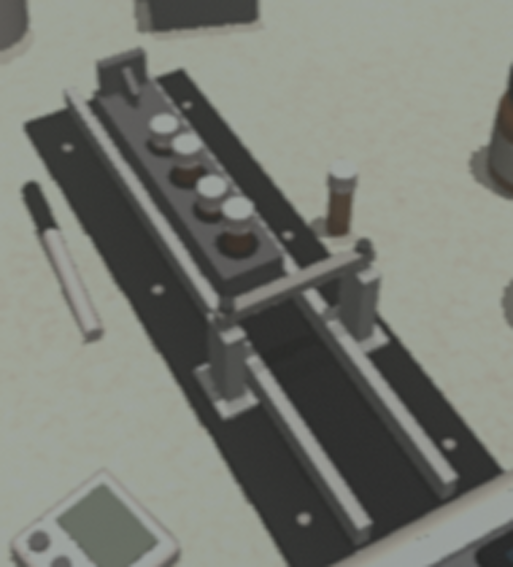

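The rack, caps and bar are all clear in both views. I'll raise the hand, shut the fingers and move above the rack.

```bash
python3 -m inch '[[-1,0,0,-25,0],[-1,0,0,-25,0],[-1,-22,-26,0,0],[-1,-22,-26,0,0],[-1,-22,-26,0,0],[-1,-22,-26,0,0],[-1,-22,-26,0,0],[-1,-22,-26,0,0],[-1,-22,-26,0,0],[-1,-22,-26,0,0],[-1,-22,-26,0,0],[-1,-22,-26,0,0],[-1,-22,-26,0,0],[-1,-22,-26,0,0],[-1,-22,-26,0,0],[-1,-22,-26,0,0],[-1,-22,-26,0,0],[-1,-22,-26,0,0]]' 30
```

```text
clock: 3.75
position: [0.48, -0.004, 0.2833]
ee_rot: [0.001, 0.844, -0.536, 0.005]
contact_force: [0.2, -0.3, -0.2]
width: -0.0003
```

```bash
python3 -m inch '[[-1,-22,-26,0,0],[-1,-22,-26,0,0],[-1,0,0,0,-7],[-1,0,0,0,-7],[-1,0,0,0,-7],[-1,0,0,0,-7],[-1,0,0,0,-7],[-1,0,0,0,-7],[-1,0,0,0,-7],[-1,0,0,0,-7],[-1,0,0,0,-7],[-1,0,0,0,0]]'; python3 -c "
from rig import manip;s=manip.get_state();print(s['qpos'],s['position'],s['ee_rot'])"
```

```text
clock: 4.75
position: [0.512, 0.0722, 0.283]
ee_rot: [0.001, 1.0, 0.0, 0.005]
contact_force: [-0.5, 0.0, -0.2]
width: 0.0001
[ 0.00723307  0.15672416  1.5364181  -0.00258448  1.43857019  0.00661164] [0.51195952 0.07217108 0.28296136] [1.24755612e-03 9.99986864e-01 4.74750924e-04 4.94883194e-03]
```

Run:
```python
from h import *
np.set_printoptions(precision=4,suppress=True)
s=manip.get_state(); p=eyes.get_image("wrist"); cv2.imwrite("pics/w1.png",p["frame"][:,:,::-1]); Pw=P(p,s)
np.save("pics/w1P.npy",Pw)
for n,z in (("vial1",.068),("bridge",.07),("rack",.008),("stop",.008)):
  for q in mark_of(p,n)[:4]: print(n,q["confidence"],q["point"],onz(Pw,q["point"],z))
```

```text
vial1 0.98 [224.1, 339.0] [0.5355 0.0559]
vial1 0.92 [107.8, 329.7] [0.5262 0.1537]
vial1 0.82 [190.2, 334.6] [0.5312 0.086 ]
vial1 0.67 [147.0, 335.5] [0.5314 0.1224]
bridge 0.9 [289.7, 340.9] [ 0.5382 -0.0055]
rack 0.67 [136.8, 330.2] [0.5298 0.1287]
```

View pics/w1.png

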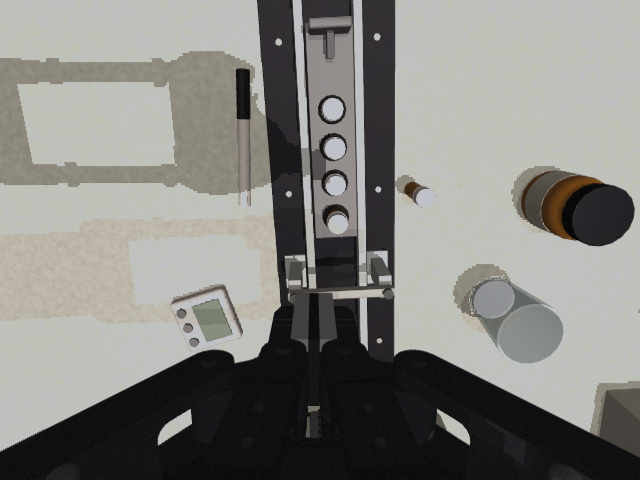

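```bash
python3 - <<'E'
from h import *
np.set_printoptions(precision=4,suppress=True)
im=cv2.imread("pics/w1.png"); Pw=np.load("pics/w1P.npy")
g=cv2.cvtColor(im,cv2.COLOR_BGR2GRAY)
m=(g>150).astype(np.uint8); n,l,st,c=cv2.connectedComponentsWithStats(m)
V=[]
for i in range(1,n):
    x,y,w,h,a=st[i]
    if 300<x<350 and 90<y<240 and a>100: print(st[i],c[i]); 
ls=cv2.createLineSegmentDetector().detect(g)[0][:,0]
for q in ls:
    if np.hypot(q[0]-q[2],q[1]-q[3])>70 and abs(q[0]-q[2])<40 and 250<q[0]<400:
        A=onz(Pw,(q[1],q[0]),.026);B=onz(Pw,(q[3],q[2]),.026); d=B-A
        print(np.round(q),A,B,"dx/dy deg",np.degrees(np.arctan(d[0]/d[1])))
E
python3 - <<'E'
import cv2
im=cv2.imread("pics/w1.png")[85:245,260:420]
cv2.imwrite("pics/w1c.png",cv2.resize(im,None,fx=3.7,fy=3.7,interpolation=cv2.INTER_CUBIC))
E
```

```text
[323  98  21  23 356] [332.5449 108.7247]
[325 137  21  23 343] [334.8047 148.1137]
[303 175  12  92 643] [308.5319 221.4635]
[326 176  20  20 298] [335.7953 185.3893]
[328 215  21  19 307] [337.6906 224.0749]
[316. 288. 312. 214.] [ 0.5162 -0.0221] [0.5117 0.0556] dx/dy deg -3.3072533103303097
[366. 262. 361.   1.] [0.5664 0.0064] [0.5543 0.2425] dx/dy deg -2.937791506538905
[271. 181. 256.   0.] [0.4723 0.0885] [0.4643 0.2423] dx/dy deg -2.968564412182643
[280. 305. 271. 182.] [ 0.4788 -0.0402] [0.4723 0.0874] dx/dy deg -2.9143404649161098
[292.   1. 308. 272.] [0.4949 0.2423] [ 0.5075 -0.0042] dx/dy deg -2.9437014191360853
[395.   1. 394. 287.] [0.5828 0.2425] [ 0.5963 -0.0209] dx/dy deg -2.9159492410824916
[311. 214. 305.  96.] [0.5114 0.0556] [0.5061 0.1656] dx/dy deg -2.764716545804862
[357. 149. 358. 284.] [0.5541 0.1179] [ 0.5595 -0.018 ] dx/dy deg -2.2742478721165913
[353.   1. 357. 148.] [0.5468 0.2425] [0.5538 0.119 ] dx/dy deg -3.2261514696912728
[305.  24. 313. 178.] [0.5057 0.2239] [0.5127 0.091 ] dx/dy deg -3.001587395794844
[356. 233. 351.  29.] [0.5554 0.0365] [0.5462 0.2201] dx/dy deg -2.884282415158081
```

View pics/w1c.png

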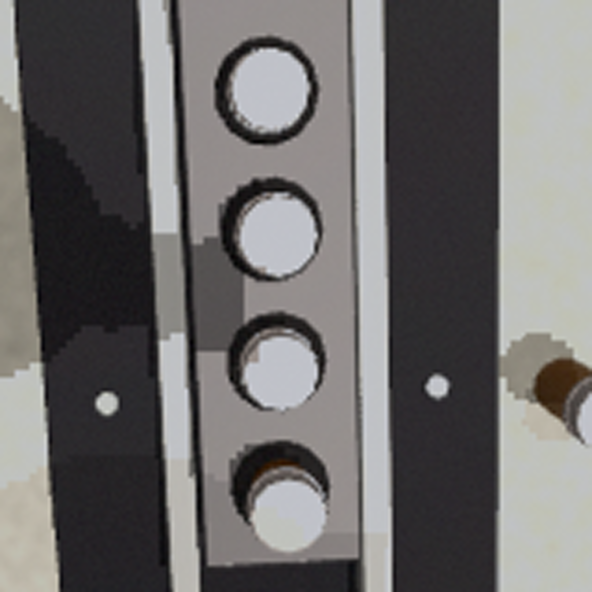

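```bash
python3 -m inch '[[-1,0,0,0,-3],[-1,0,0,0,0]]'
python3 - <<'E'
from h import *
np.set_printoptions(precision=4,suppress=True)
Pw=np.load("pics/w1P.npy")
for c,z in (((224.1,337.7),.074),((186,335.8),.064),((147.5,334.6),.069),((108.7,332.5),.063)): 
    X=onz(Pw,c,z); print(X, .537-.0512*X[1])
s=manip.get_state(); w,x,y,zz=s["ee_rot"]; M=R.from_quat([x,y,zz,w]).as_matrix(); print(M, s["position"])
E
```

```text
clock: 5.17
position: [0.5119, 0.0721, 0.283]
ee_rot: [0.001, 1.0, 0.024, 0.005]
contact_force: [-0.2, 0.6, 0.1]
width: 0.0001
[0.534  0.0574] 0.5340620150517706
[0.5324 0.089 ] 0.5324421010092192
[0.5306 0.122 ] 0.5307530782812677
[0.5288 0.1531] 0.52916102677532
[[ 0.9988  0.0483  0.0098]
 [ 0.0483 -0.9988 -0.0025]
 [ 0.0097  0.003  -0.9999]] [0.5119 0.0721 0.283 ]
```

```bash
python3 -m inch '[[-1,19.4,15.3,0,0],[-1,0,0,35,0],[-1,0,0,35,0],[-1,0,0,35,0],[-1,0,0,35,0],[-1,0,0,30,0],[-1,0,0,20,0],[-1,0,0,0,0]]'
```

```text
clock: 5.83
position: [0.5408, 0.0565, 0.0908]
ee_rot: [0.001, 1.0, 0.015, 0.012]
contact_force: [-0.4, 0.7, -1.1]
width: -0.0002
```

```bash
python3 -m inch '[[-1,-6.8,-0.7,0,-1],[-1,0,0,4,0],[-1,0,0,4,0],[-1,0,0,0,0]]'; python3 -c "
from rig import manip;s=manip.get_state();print(s['position'],s['ee_rot'],s['contact_force'])"
```

```text
clock: 6.17
position: [0.5352, 0.0571, 0.0847]
ee_rot: [0.002, 1.0, 0.023, 0.014]
contact_force: [-0.6, -0.3, 0.1]
width: -0.0
[0.53515001 0.05705571 0.08469717] [0.00163869 0.99963919 0.02309039 0.0136248 ] [-0.60397477 -0.27123131  0.13920533]
```

```bash
python3 -m inch '[[-1,-1,0,2,0],[-1,0,0,2,0],[-1,0,0,2,0],[-1,0,0,1,0]]';python3 -m inch '[[-1,0,0,1,0],[-1,0,0,1,0]]';python3 -m inch '[[-1,0,0,1,0],[-1,0,0,1,0]]'
```

```text
clock: 6.5
position: [0.5374, 0.057, 0.0811]
ee_rot: [0.002, 1.0, 0.023, 0.018]
contact_force: [-0.3, 0.9, -0.4]
width: -0.0
clock: 6.67
position: [0.5378, 0.057, 0.0794]
ee_rot: [0.002, 1.0, 0.023, 0.019]
contact_force: [-0.5, 0.5, 0.1]
width: -0.0001
clock: 6.83
position: [0.5381, 0.057, 0.0772]
ee_rot: [0.002, 1.0, 0.023, 0.019]
contact_force: [0.4, 0.7, 0.3]
width: 0.0002
```

```bash
python3 -m inch '[[-1,0,0,0,0],[-1,0,0,0,0],[-1,0,0,0,0]]'; python3 -m inch '[[-1,-4,0,0,0]]';python3 -m inch '[[-1,0,0,0,0]]'
```

```text
clock: 7.08
position: [0.5378, 0.057, 0.0767]
ee_rot: [0.002, 1.0, 0.023, 0.018]
contact_force: [1.0, -0.1, 0.3]
width: -0.0
clock: 7.17
position: [0.5347, 0.0568, 0.0767]
ee_rot: [0.002, 1.0, 0.023, 0.019]
contact_force: [-0.0, 0.4, 1.2]
width: 0.0001
clock: 7.25
position: [0.5335, 0.0568, 0.0765]
ee_rot: [0.002, 1.0, 0.023, 0.018]
contact_force: [-0.2, -0.3, 0.0]
width: -0.0001
```

```bash
for i in 1; do python3 -m inch '[[-1,-0.2,0,1,0],[-1,-0.2,0,1,0]]'; python3 -m inch '[[-1,-0.2,0,1,0],[-1,-0.2,0,1,0]]'; python3 -m inch '[[-1,-0.2,0,1,0]]'; python3 -m inch '[[-1,-0.2,0,1,0]]'; done | grep -E "pos|force"
```

```text
position: [0.5331, 0.0568, 0.0747]
contact_force: [-1.8, -0.4, 6.0]
position: [0.5331, 0.0568, 0.0738]
contact_force: [-1.3, 0.4, 5.9]
position: [0.5331, 0.0568, 0.0735]
contact_force: [-1.2, 0.2, 7.3]
position: [0.5331, 0.0568, 0.0732]
contact_force: [-2.4, -0.4, 6.4]
```

```bash
for i in 1; do python3 -m inch '[[-1,-0.2,0,1.5,0],[-1,-0.2,0,1.5,0]]'; python3 -m inch '[[-1,-0.2,0,1.5,0],[-1,-0.2,0,1.5,0]]'; python3 -m inch '[[-1,-0.2,0,1.5,0]]'; python3 -m inch '[[-1,-0.2,0,1.5,0]]'; done | grep -E "pos|force"
```

```text
position: [0.5331, 0.0568, 0.0717]
contact_force: [-2.2, 0.8, 6.8]
position: [0.5331, 0.0568, 0.0701]
contact_force: [-2.6, -0.4, 5.6]
position: [0.5331, 0.0568, 0.0694]
contact_force: [-2.2, 0.6, 7.0]
position: [0.5331, 0.0568, 0.0686]
contact_force: [-0.9, 1.3, 5.6]
```

```bash
for i in 1; do python3 -m inch '[[-1,-0.2,0,1.5,0]]'; python3 -m inch '[[-1,-0.2,0,1.5,0]]'; python3 -m inch '[[-1,-0.2,0,1.5,0]]'; python3 -m inch '[[-1,-0.2,0,1.5,0]]'; done | grep -E "pos|force"
```

```text
position: [0.5331, 0.0568, 0.068]
contact_force: [-3.5, 0.0, 14.2]
position: [0.5332, 0.0568, 0.068]
contact_force: [-5.4, 0.6, 17.0]
position: [0.5332, 0.0568, 0.068]
contact_force: [-2.9, -0.1, 12.7]
position: [0.5332, 0.0568, 0.068]
contact_force: [-3.6, -0.3, 11.1]
```

Vial 1 bottomed at z = 0.0680, where the force rises to 11–17 N with no further movement. Next is vial 2.

```bash
python3 -m inch '[[-1,0,0,-5,0],[-1,0,0,-7,0],[-1,0,-16,0,0],[-1,0,-14,0,0],[-1,0,-2,0,0],[-1,0,0,0,0]]'; python3 -c "
from rig import manip;s=manip.get_state();print(s['position'],s['ee_rot'],s['contact_force'])"
```

```text
clock: 9.08
position: [0.5323, 0.089, 0.0827]
ee_rot: [0.002, 0.999, 0.023, 0.025]
contact_force: [0.2, 0.3, -0.6]
width: -0.0001
[0.53232932 0.08899402 0.0827393 ] [0.00245566 0.99941777 0.0226016  0.02544136] [ 0.19662511  0.25500207 -0.62960337]
```

```bash
(python3 -m inch '[[-1,-0.4,0,3,0],[-1,-0.4,0,3,0],[-1,-0.4,0,3,0],[-1,-0.4,0,2,0]]'; python3 -m inch '[[-1,-0.2,0,1.5,0],[-1,-0.2,0,1,0]]';python3 -m inch '[[-1,-0.2,0,1,0],[-1,-0.2,0,1,0]]';python3 -m inch '[[-1,-0.2,0,1,0],[-1,-0.2,0,1,0]]' )| grep -E "pos|force|ee"
```

```text
position: [0.5316, 0.0875, 0.071]
ee_rot: [0.003, 0.999, 0.023, 0.026]
contact_force: [-0.0, 0.1, -0.1]
position: [0.5308, 0.0866, 0.0674]
ee_rot: [0.003, 0.999, 0.022, 0.025]
contact_force: [-0.7, 0.2, -0.5]
position: [0.5303, 0.0861, 0.0648]
ee_rot: [0.003, 0.999, 0.022, 0.025]
contact_force: [0.6, 0.2, -0.5]
position: [0.5303, 0.086, 0.0632]
ee_rot: [0.003, 0.999, 0.022, 0.025]
contact_force: [-2.1, 0.4, 6.7]
```

```bash
for i in 1; do python3 -m inch '[[-1,0,0,1.5,0]]'; python3 -m inch '[[-1,0,0,1.5,0]]'; python3 -m inch '[[-1,0,0,1.5,0]]'; python3 -m inch '[[-1,0,0,1.5,0]]'; done | grep -E "pos|force"
```

```text
position: [0.5303, 0.0861, 0.0625]
contact_force: [-3.2, -0.0, 8.7]
position: [0.5303, 0.0861, 0.062]
contact_force: [-3.2, 0.4, 13.8]
position: [0.5303, 0.0861, 0.062]
contact_force: [-5.1, -0.4, 15.5]
position: [0.5303, 0.0861, 0.062]
contact_force: [-3.5, 0.0, 12.1]
```

```bash
python3 -m inch '[[-1,0,0,-7,0],[-1,0,0,-8,0],[-1,1,-18,0,0],[-1,1,-16,0,0],[-1,0,-1,0,0],[-1,0,0,0,0]]'; python3 -c "
from rig import manip;s=manip.get_state();print(s['position'],s['ee_rot'],s['contact_force'])"
```

```text
clock: 10.75
position: [0.5316, 0.1218, 0.081]
ee_rot: [0.003, 0.999, 0.022, 0.028]
contact_force: [-0.6, -0.1, 0.8]
width: -0.0002
[0.53163776 0.12177485 0.08101967] [0.00336916 0.99936516 0.02173734 0.02802533] [-0.64508881 -0.08770695  0.76627369]
```

```bash
(python3 -m inch '[[-1,-0.4,-0.4,3,0],[-1,-0.4,-0.4,3,0],[-1,-0.2,-0.2,1.5,0]]'; python3 -m inch '[[-1,-0.2,0,1,0],[-1,-0.2,0,1,0]]';python3 -m inch '[[-1,0,0,1.5,0],[-1,0,0,1.5,0]]';python3 -m inch '[[-1,0,0,1.5,0],[-1,0,0,1.5,0]]';python3 -m inch '[[-1,0,0,1.5,0]]' )| grep -E "pos|force"
```

```text
position: [0.5313, 0.1217, 0.0736]
contact_force: [-0.2, 0.9, 0.2]
position: [0.5309, 0.1211, 0.0711]
contact_force: [-1.3, 1.9, 4.7]
position: [0.531, 0.1211, 0.0685]
contact_force: [-1.8, -0.0, 4.8]
position: [0.531, 0.1211, 0.0658]
contact_force: [-1.3, 1.5, 4.7]
position: [0.5311, 0.1211, 0.065]
contact_force: [-6.7, 0.7, 21.9]
```

```bash
(python3 -m inch '[[-1,0,0,1,0]]'; python3 -m inch '[[-1,0,0,1,0]]'; python3 -m inch '[[-1,0,0,-7,0],[-1,0,0,-8,0],[-1,0,-16,0,0],[-1,0,-14,0,0],[-1,0,-2,0,0],[-1,0,0,0,0]]') | grep -E "pos|force|clock"
```

```text
clock: 11.67
position: [0.5311, 0.1211, 0.065]
contact_force: [-4.6, 0.4, 15.1]
clock: 11.75
position: [0.531, 0.1212, 0.0651]
contact_force: [-3.3, 0.9, 10.8]
clock: 12.25
position: [0.5298, 0.152, 0.0807]
contact_force: [0.2, 0.5, 0.8]
```

Vial 3 bottomed at z = 0.065. On to vial 4, which should be home at about 0.060.

```bash
(python3 -m inch '[[-1,-0.4,-1.4,3,0],[-1,-0.4,-0.4,3,0],[-1,-0.4,-0.4,3,0],[-1,-0.2,-0.2,2,0]]'; python3 -m inch '[[-1,-0.2,0,1,0],[-1,-0.2,0,1,0]]';python3 -m inch '[[-1,0,0,1,0],[-1,0,0,1,0]]';python3 -m inch '[[-1,0,0,1,0],[-1,0,0,1,0]]';python3 -m inch '[[-1,0,0,1,0]]' )| grep -E "pos|force"
```

```text
position: [0.5291, 0.1527, 0.0685]
contact_force: [0.2, 0.2, 0.3]
position: [0.5283, 0.1519, 0.0654]
contact_force: [0.3, -0.4, -0.4]
position: [0.5282, 0.1515, 0.0629]
contact_force: [-0.2, 0.6, 0.5]
position: [0.5283, 0.1514, 0.0616]
contact_force: [-1.5, -1.1, 6.4]
position: [0.5283, 0.1514, 0.0613]
contact_force: [-2.0, -0.1, 6.3]
```

```bash
for i in 1; do python3 -m inch '[[-1,0,0,1.3,0]]'; python3 -m inch '[[-1,0,0,1.3,0]]'; python3 -m inch '[[-1,0,0,1.3,0]]'; python3 -m inch '[[-1,0,0,1.3,0]]';python3 -m inch '[[-1,0,0,1.3,0]]'; done | grep -E "pos|force"
```

```text
position: [0.5283, 0.1514, 0.0608]
contact_force: [-2.9, -0.9, 6.3]
position: [0.5283, 0.1514, 0.0604]
contact_force: [-2.4, -0.3, 6.4]
position: [0.5283, 0.1514, 0.0601]
contact_force: [-2.9, -0.1, 10.6]
position: [0.5283, 0.1515, 0.0601]
contact_force: [-3.7, -0.6, 11.5]
position: [0.5283, 0.1515, 0.0602]
contact_force: [-2.6, -1.3, 8.6]
```

All four vials are bottomed. The last one stalled at 0.060 with about 11 N. Now I'll move behind the end plate.

```bash
python3 -m inch '[[-1,0,0,-15,0],[-1,0,0,-15,0],[-1,0,0,-12,0],[-1,0,-22,0,0],[-1,0,-24,0,0],[-1,0,-24,0,0],[-1,0,-24,0,0],[-1,0,-6,0,0],[-1,0,0,0,0]]'
python3 - <<'E'
from h import *
s=manip.get_state(); p=eyes.get_image("side"); print(s["position"],s["ee_rot"])
cv2.imwrite("pics/sd2.png",cv2.resize(p["frame"][130:360,150:450,::-1],None,fx=2.6,fy=2.6))
E
```

```text
clock: 14.33
position: [0.5231, 0.2547, 0.1047]
ee_rot: [0.005, 0.999, 0.019, 0.032]
contact_force: [-0.3, 0.1, 0.1]
width: 0.0003
[0.52312689 0.25473692 0.10472898] [0.00526379 0.99930776 0.01887029 0.0316261 ]
```

View pics/sd2.png

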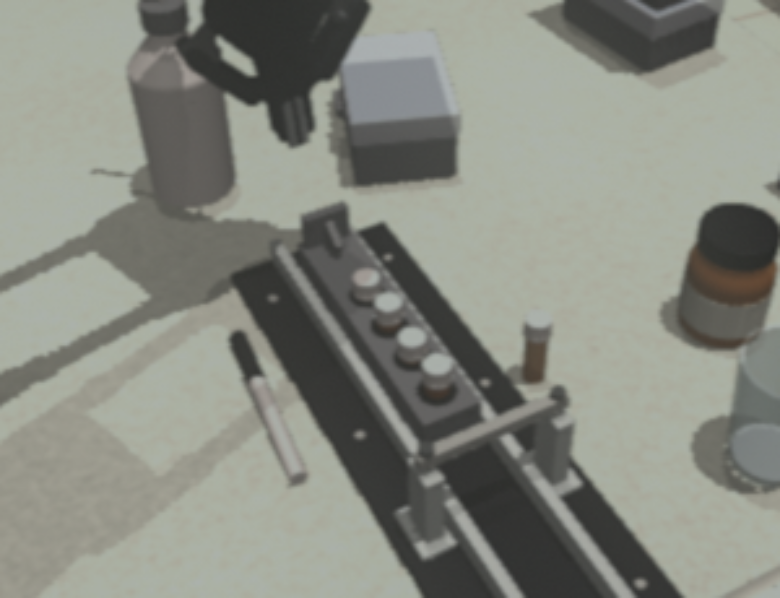

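The side view shows the caps lower and clear. The shut fingers are behind the end plate, at about (295, 130) in the crop. I'll lower them behind it now.

```bash
(python3 -m inch '[[-1,-2,-1.5,15,0],[-1,-2,-1.5,15,0],[-1,-1.5,-1.5,15,0],[-1,0,0,5,0],[-1,0,0,0,0]]'; python3 -m inch '[[-1,0,0,3,0],[-1,0,0,0,0]]')| grep -E "pos|force|ee|clock"
```

```text
clock: 14.8
position: [0.5217, 0.2533, 0.0537]
ee_rot: [0.007, 0.999, 0.018, 0.033]
contact_force: [-0.0, 0.5, -0.2]
clock: 14.97
position: [0.5222, 0.2516, 0.0509]
ee_rot: [0.007, 0.999, 0.017, 0.032]
contact_force: [0.1, 0.4, 0.6]
```

```bash
(python3 -m inch '[[-1,1,0,5,-1],[-1,1,0,4,0],[-1,0,0,0,0]]'; python3 -m inch '[[-1,0,8,0,0],[-1,0,6,0,0],[-1,0,3,0,0]]'; python3 -m inch '[[-1,0,2,0,0],[-1,0,2,0,0]]')| grep -E "pos|force|ee|clock"
```

```text
clock: 15.22
position: [0.5266, 0.2512, 0.0432]
ee_rot: [0.007, 0.999, 0.026, 0.034]
contact_force: [0.3, -0.7, -0.4]
clock: 15.47
position: [0.5282, 0.2336, 0.0438]
ee_rot: [0.007, 0.999, 0.027, 0.035]
contact_force: [0.1, 0.7, 0.0]
clock: 15.63
position: [0.5284, 0.2288, 0.0442]
ee_rot: [0.006, 0.999, 0.026, 0.035]
contact_force: [-0.9, 1.2, -0.1]
```

```bash
(python3 -m inch '[[-1,-3.5,0,0,0],[-1,0,0,0,0]]'; python3 -m inch '[[-1,0,3,0,0],[-1,0,3,0,0]]'; python3 -m inch '[[-1,0,3,0,0],[-1,0,3,0,0]]')| grep -E "pos|force|ee|clock"
```

```text
clock: 15.8
position: [0.525, 0.2281, 0.0442]
ee_rot: [0.006, 0.999, 0.026, 0.035]
contact_force: [0.1, 1.7, 0.3]
clock: 15.97
position: [0.525, 0.2227, 0.0443]
ee_rot: [0.006, 0.999, 0.026, 0.035]
contact_force: [0.8, 1.0, -1.2]
clock: 16.13
position: [0.5251, 0.2166, 0.0443]
ee_rot: [0.006, 0.999, 0.026, 0.035]
contact_force: [-0.6, 0.8, -1.2]
```

Run:
```python
from h import *
p=eyes.get_image("side")
cv2.imwrite("pics/sd3.png",cv2.resize(p["frame"][150:350,200:420,::-1],None,fx=2.9,fy=2.9))
```

```text
(no output)
```

View pics/sd3.png

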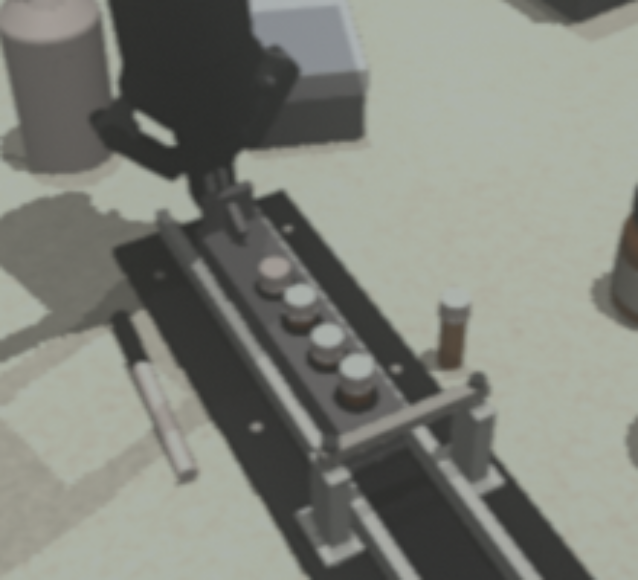

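The fingers are behind the plate (crop 225, 190) and the rack is sliding, with its leading end near the bar. I'll keep pushing in steps.

```bash
(python3 -m inch '[[-1,0,5,0,0],[-1,0,5,0,0],[-1,0,5,0,0],[-1,0,5,0,0]]'; python3 -m inch '[[-1,0,5,0,0],[-1,0,5,0,0],[-1,0,5,0,0],[-1,0,5,0,0]]')| grep -E "pos|force|ee|clock"
```

```text
clock: 16.52
position: [0.5262, 0.1947, 0.0445]
ee_rot: [0.006, 0.999, 0.027, 0.035]
contact_force: [0.2, 0.6, -1.4]
clock: 16.85
position: [0.5271, 0.1719, 0.0447]
ee_rot: [0.006, 0.999, 0.026, 0.035]
contact_force: [-0.5, 1.3, -0.7]
```

```bash
(python3 -m inch '[[-1,0,5,0,0],[-1,0,5,0,0],[-1,0,5,0,0],[-1,0,5,0,0]]'; python3 -m inch '[[-1,0,5,0,0],[-1,0,5,0,0],[-1,0,5,0,0],[-1,0,5,0,0]]')| grep -E "pos|force|clock"
python3 - <<'E'
from h import *
p=eyes.get_image("side")
cv2.imwrite("pics/sd4.png",cv2.resize(p["frame"][170:410,220:440,::-1],None,fx=2.4,fy=2.4))
E
```

```text
clock: 17.18
position: [0.5281, 0.1495, 0.045]
contact_force: [-0.5, 1.2, -0.9]
clock: 17.52
position: [0.5292, 0.1273, 0.0452]
contact_force: [1.4, 1.5, -0.6]
```

View pics/sd4.png

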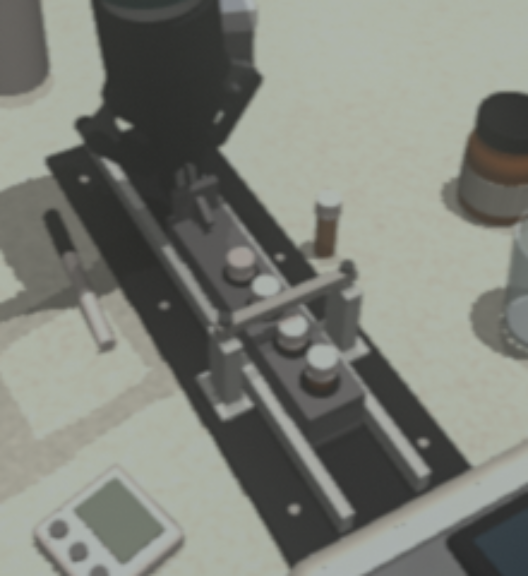

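Two vials are already through with no contact on the bar. I'll continue, and slow down near the stop.

```bash
(python3 -m inch '[[-1,0,5,0,0],[-1,0,5,0,0],[-1,0,5,0,0],[-1,0,5,0,0]]'; python3 -m inch '[[-1,0,5,0,0],[-1,0,5,0,0],[-1,0,5,0,0],[-1,0,4,0,0]]'; python3 -m inch '[[-1,0,3,0,0],[-1,0,3,0,0],[-1,0,3,0,0]]')| grep -E "pos|force|clock"
```

```text
clock: 17.9
position: [0.5303, 0.105, 0.0456]
contact_force: [-0.3, 0.8, -1.3]
clock: 18.23
position: [0.5312, 0.0838, 0.0458]
contact_force: [0.2, 0.3, -0.3]
clock: 18.48
position: [0.5316, 0.0734, 0.0459]
contact_force: [0.5, 1.7, -0.9]
```

```bash
(python3 -m inch '[[-1,0,2,0,0],[-1,0,2,0,0],[-1,0,2,0,0],[-1,0,2,0,0]]'; python3 -m inch '[[-1,0,2,0,0],[-1,0,2,0,0],[-1,0,2,0,0]]'; python3 -m inch '[[-1,0,1.2,0,0],[-1,0,1.2,0,0]]'; python3 -m inch '[[-1,0,1.2,0,0],[-1,0,1.2,0,0]]')| grep -E "pos|force|clock"
```

```text
clock: 18.82
position: [0.532, 0.0645, 0.046]
contact_force: [0.2, 1.2, -1.6]
clock: 19.07
position: [0.5323, 0.0581, 0.0461]
contact_force: [0.0, 1.7, -0.7]
clock: 19.23
position: [0.5324, 0.0554, 0.0461]
contact_force: [0.0, 1.1, -0.2]
clock: 19.4
position: [0.5325, 0.0527, 0.0462]
contact_force: [-0.1, 1.4, -0.8]
```

```bash
for i in 1; do python3 -m inch '[[-1,0,1.2,0,0],[-1,0,1.2,0,0]]'; python3 -m inch '[[-1,0,1.2,0,0],[-1,0,1.2,0,0]]'; python3 -m inch '[[-1,0,1.2,0,0],[-1,0,1.2,0,0]]';  python3 -m inch '[[-1,0,1.2,0,0],[-1,0,1.2,0,0]]'; done| grep -E "pos|force|clock"
```

```text
clock: 19.57
position: [0.5327, 0.0502, 0.0462]
contact_force: [-0.1, 1.7, -0.2]
clock: 19.73
position: [0.5328, 0.0498, 0.0463]
contact_force: [-0.3, 7.9, -0.5]
clock: 19.9
position: [0.5328, 0.0499, 0.0463]
contact_force: [0.4, 5.9, -0.1]
clock: 20.07
position: [0.5329, 0.05, 0.0464]
contact_force: [0.4, 6.0, -0.4]
```

Run:
```python
from h import *
for n in ("scene","side"):
  p=eyes.get_image(n); f=p["frame"][:,:,::-1]
  c=f[220:360,130:370] if n=="scene" else f[230:440,270:450]
  cv2.imwrite(f"pics/{n}5.png",cv2.resize(c,None,fx=2.8,fy=2.8))
```

View pics/scene5.png

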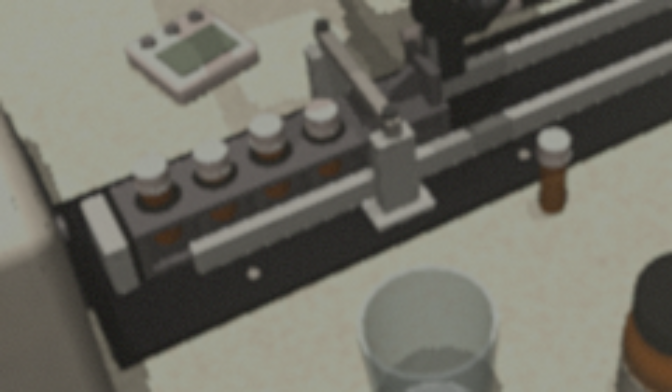

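View pics/side5.png

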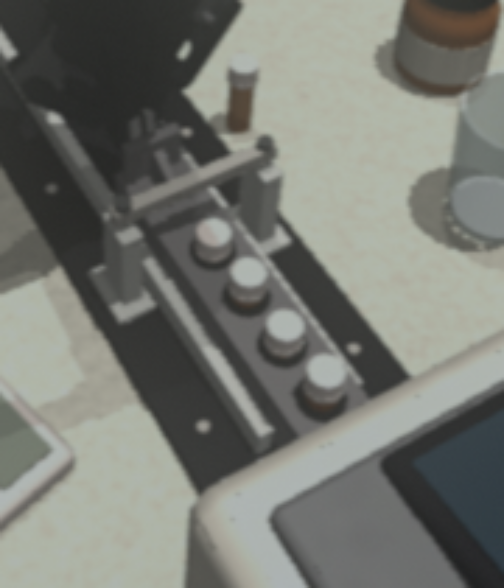

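The rack's leading face is touching the white stop at crop (125, 240). The hand stalled at 6–8 N and all the vials are past the bar. I'll back off and lift away.

```bash
python3 -m inch '[[-1,0,-3,0,0],[-1,0,-10,0,0],[-1,0,-20,0,0],[-1,0,-20,0,0],[-1,0,0,-20,0],[-1,0,0,-30,0],[-1,0,0,-30,0],[-1,0,0,-30,0],[-1,0,0,-30,0],[-1,0,0,0,0],[-1,0,0,0,0]]'
python3 - <<'E'
from h import *
np.set_printoptions(precision=4,suppress=True)
a=eyes.get_image("scene"); b=eyes.get_image("side"); s=manip.get_state(); w=eyes.get_image("wrist")
A=sorted([q["point"] for q in mark_of(a,"vial1") if q["point"][1]<310 ],key=lambda q:q[1]); B=sorted([q["point"] for q in mark_of(b,"vial1")if q["point"][0]>275],key=lambda q:-q[1])
print(A,B)
if len(A)==len(B): print(np.array([tri(P(a),p,P(b),q) for p,q in zip(A,B)]))
cv2.imwrite("pics/scene6.png",cv2.resize(a["frame"][190:360,130:370,::-1],None,fx=3,fy=3,interpolation=cv2.INTER_CUBIC))
cv2.imwrite("pics/w6.png",w["frame"][:,:,::-1])
E
```

```text
clock: 21.08
position: [0.5201, 0.1072, 0.1921]
ee_rot: [0.002, 0.999, 0.024, 0.034]
contact_force: [0.0, -0.2, -0.2]
width: 0.0001
[[280.1, 183.5], [270.8, 204.6], [261.7, 224.1], [260.8, 241.9]] [[362.2, 384.7], [344.9, 368.2], [329.1, 356.8], [312.1, 345.5]]
[[ 0.5423 -0.1243  0.0638]
 [ 0.5371 -0.0916  0.0621]
 [ 0.5352 -0.0616  0.0635]
 [ 0.5374 -0.0312  0.058 ]]
```

View pics/scene6.png

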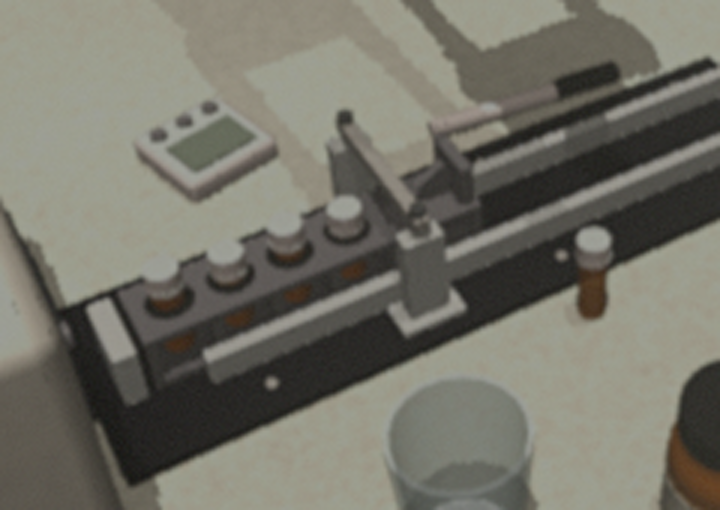

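View pics/w6.png

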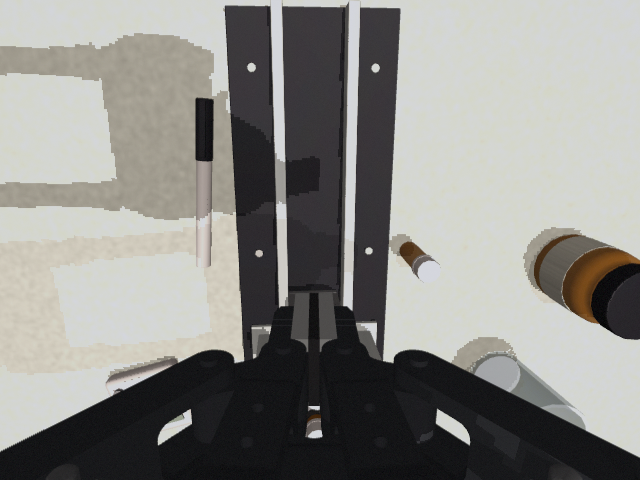

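The scene view shows the rack flush against the stop (crop 145, 350), the caps level past the bar and the bystanders where they were. The hand is clear.

```bash
python3 -c "
from rig import manip;print(manip.get_state()['contact_force']);print(manip.sign_off())"
```

```text
[ 0.88271718 -0.42570588  0.06891327]
the job is handed in; nothing more can be done
None
```

The job is handed in: all four vials are pressed home and the rack rests against the end stop, with the hand clear. Sign-off gives no verdict, so this rests on my own checks.

- **Vials:** I pressed each one with shut fingers until the tip stopped moving. The bottoms came at z = 68.0, 62.0, 65.0 and 60.1 mm, each within 0.1 mm of the expected home height. The highest force I read was about 22 N, a brief peak on vial 3; readings come only at the end of each move, so a peak in between could have been higher.
- **Rack:** I slid it under the bar by its trailing end, at no more than about 2 N, until it stalled at the stop with 6–8 N. The last scene picture shows its leading end flush with the stop. All four vials are past the bar and the bystanders look unmoved; I judged those by eye only.
- **Disagreements:** A last rough camera triangulation of the caps was up to about 5 mm off from the press-down heights. I trusted the hard-stop heights instead. The hand also drifted to about 4° of tilt, and I corrected only its sideways drift.

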